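Close the tin with its nested lids and take the outer lid off for wiping

TASK

Pick up the nested lids by the inner lid's wooden knob, lower both together (no dropping) onto the open grey tin until the inner lid's plug is fully home, and let go. Then take the blue outer lid by its white collar and lift it alone about 10 cm straight up, leaving the inner lid closed on the tin; the program finishes while still holding the outer lid level above the tin, ready to be wiped. Leave the tin where it stands and do not disturb the other things.

Things in the scene. Friction and masses are not known exactly. Their poses are not given: they have to be found in the camera images.
- tin: Loose round open tin of grey galvanised metal, 67 mm across the rim, 97 mm tall, mouth 52 mm wide inside, about 0.5 kg. Origin: centre of its underside; z up. It stands on the worktop to the left or right of the sink, the lids on the other side. With the inner lid fully home, that lid's origin is 85 mm above the tin's.
- inner_lid: Loose inner lid, 0.1 kg, 86 mm tall. Origin: centre of the underside of its plug; z up. Black rubber plug 46 mm wide, 12 mm high, foot tapered to 37 mm (3 mm clearance all round in the tin's mouth); above it a metal flange 72 mm wide, 4 mm thick, that rests on the tin's rim; then a stem and knob. At the start it stands on its plug on the worktop with the outer lid on it.
- knob (a point): Middle of the inner lid's upright round wooden knob, 69 mm above that lid's origin. Knob 26 mm in diameter, 34 mm tall (52 to 86 mm above the origin), on a stem 20 mm in diameter. Lifting by it carries the outer lid along.
- outer_lid: Loose blue outer lid, 0.09 kg, resting on the inner lid's flange; it lifts off straight up. Origin: centre of the underside of its plate (16 mm above the inner lid's origin when nested); z up. Plate 85 mm in diameter, 4 mm thick, 36 mm hole; skirt at the edge to 9 mm below the origin; up to 3 mm sideways play.
- collar (a point): Middle of the outer lid's white upright collar, 18 mm above that lid's origin. Collar 46 mm outside, 36 mm inside diameter, from 4 to 32 mm above that origin. The knob stands up through it: knob's underside 4 mm above the collar's top edge, knob's top 70 mm above the outer lid's origin.
- wax_pot: Bystander: low round pot, 62 mm in diameter, 35 mm tall, white with a tan lid; origin at the centre of its underside.
- thread_reel: Bystander: upright reel of red thread, 31 mm in diameter, 43 mm tall; origin at the centre of its underside.
- masking_tape: Bystander: roll of tan tape lying flat, 100 mm in diameter, 25 mm high; origin at the centre of its underside.
- candle_jar: Bystander: glass jar with a pale green candle, 76 mm in diameter, 90 mm tall; origin at the centre of its underside.
- wall_tap: Fixed metal wall tap over the back of the sink: from x = 0.48 m back to the wall, y -0.10 to -0.04 m, up to 0.25 m above the worktop. Pass in front of it between the two sides of the sink. A brown soap bottle, 185 mm tall, stands at about x 0.685, y 0.06 m.
Things that resemble listed ones, but are neither listed nor needed, are in the scene too. Of the things like the outer_lid, leave any that is yellow; of the rest the smaller one is meant. What is shaped like the tin but yellow is not meant.

How it is judged:
By the outcome, as a careful person would: the job done as asked, in the order asked, and still so for the second after the job is handed in, while the arm keeps its last pose, push and grip.
It also fails if it takes over 64 s, if anything falls off the work surface, if the arm or the gripper's body presses on something with over 40 N, if the wrist force passes 120 N, or if a joint passes its speed limit or range.

ROBOT

A 7-joint arm with a two-finger parallel gripper is mounted at the origin on a cart in front of the work surface, level with it; the furniture and walls round the work are solid. World frame = base frame: x ahead of the robot, y to its left, z up, the work surface at z = 0. Lengths are in m, angles in degrees, forces in N, time in s.
With the tool pointing down it reaches from about 0.425 to 0.825 m from the base axis. Payload 3.6 kg.
Tool frame: the origin (TCP) lies at the very end of the fingers, on their centre line; the grasp point (between the pads) lies 19 mm behind it; z points along the fingers, y is the direction in which the jaws open and shut (so a half turn about z gives the same grasp; the last joint's range is limited). The gripper opens to 93 mm and grips with 3 to 60 N. Pads are 15 mm wide; open, the fingers measure 128 mm over their backs; the gripper's body (75 mm by 188 mm) begins 65 mm behind the grasp point.
Start: joints at [66.32, 35.231, -0.722, 81.555, 0.464, 63.22, -2.315], TCP at [0.245, -0.602, 0.184] pointing down, gripper open.
Joint ranges: [-178.69, 178.69], [-17.37, 117.87], [-77.05, 75.6], [15.02, 138.74], [-78.02, 258.01], [0.78, 113.62], [-162.83, 162.83]. Speed limits (degrees/s): [159.86, 159.86, 180, 180, 180, 180, 180].

INTERFACE

Orientations are given as a 3x3 rotation matrix whose columns are the frame's x, y, z axes.
In Python, from workcell import robot gives the robot as it stands. The module is installed in compiled form; this text tells all that it offers. Calls block until the motion is done:
- robot.goto(position, orientation): joint-space move of the TCP to a pose.
- robot.servo_line(position, speed=0.15, frame=None): straight line of the TCP; frame=None keeps the orientation; speed is the mean speed in m/s.
- robot.set_joints(angles): joint-space move.
- robot.ungrasp() and robot.close_gripper(strength=None): open the fingers fully, or close them until they stop; strength is the grip in N (None keeps the last).
- robot.pause(seconds).
- robot.solve_ik(position, orientation): joint angles nearest the present ones, or None.
- robot.get_obs(): the state.
- robot.get_image(name): name is "side" or "top" or "wrist"; returns a dict with "image" (420x560x3 uint8, red, green, blue), "vfov" (degrees; the focal length in pixels is half the picture's height over the tangent of half this angle, whatever the lens; pixels are square), "cx", "cy" (the principal point, pixels), "world_from_camera" (4x4, takes a point from camera to world coordinates). Camera axes: x right, y up, looking along -z (the intrinsics and any distortion apply to the point x, -y, -z); pixel columns grow to the right and rows downward; lengths in m; the calibration is good to about 2 mm. A picture is of the moment at which its call begins. There is no depth.
A pose or a line that the arm cannot do raises robot.IKError and nothing moves.
- robot.hand_in(): hands the job in, once; it reports no verdict.
Trained networks look in the newest picture that a camera, given by its name, has taken for a name from the list of things; names that differ only in an ending like _2 or _b are one class to them, and where a whole thing is asked for, a point or a joint stands for the part that bears it (a point fixed in the world has none). Each returns a list of dicts, best first, with "conf" (0 to 1); they miss things now and then, are a little off and sometimes report something else, mostly with a low value. They report only what shows in the picture. A call takes as long as a camera call. They do not tell look-alikes from the thing itself.
- robot.boxes_of(camera, target): "rect" ([left, top, right, bottom] in pixels, round what is visible of it).
The state is a dict: "clock": time; "joint_pos": joint angles; "dq": joint speeds; "joint_efforts": joint torques, N m; "tool_pos": TCP position; "ee_rot": TCP orientation; "force": force on the tool from outside, world axes, zero at the start; "ft_torque": the same for the moment, N m; "finger_gap": finger opening in m.
Only numpy, scipy, OpenCV 4.12 (cv2) and the standard library are available. Lean on these libraries where they do the work, as an engineer would, in place of code of your own. Each camera call takes 0.05 s, during which the arm holds its last target.

## Working session

There is one attempt and no reset: what is moved stays moved. The work goes in short steps, each a Python script; the robot and the scene stay as the last script left them, time stands still between calls to the robot, and variables do not carry over. Pictures are saved under pics/ and viewed, and the job is handed in when it is done.

```bash
mkdir -p pics; ls; cat > h.py <<'E'
import numpy as np,cv2
from workcell import robot
def snap(cam,fn):
    d=robot.get_image(cam); cv2.imwrite('pics/'+fn,d['image'][:,:,::-1]); return d
E
python3 - <<'E'
from h import *
o=robot.get_obs();print(o['clock'],o['tool_pos'],o['ee_rot'],o['finger_gap'],o['force'])
for c in['side','top']:
    d=snap(c,c+'0.png');print(c,d['vfov'],d['cx'],d['cy'],d['world_from_camera'].round(4).tolist(),[k for k in d])
    for t in['tin','inner_lid','knob','outer_lid','collar','wax_pot','thread_reel','masking_tape','candle_jar','wall_tap']:
        print(t,[(np.round(b['rect']).astype(int).tolist(),round(b['conf'],2)) for b in robot.boxes_of(c,t)])
print(robot.get_obs()['clock'])
E
```

```text
pics
0.0 [ 0.24488007 -0.60116408  0.18257811] [[ 9.26085696e-01  3.77311924e-01 -9.97704049e-04]
 [ 3.77313241e-01 -9.26082714e-01  2.35061116e-03]
 [-3.70428551e-05 -2.55331432e-03 -9.99996740e-01]] 0.09297196098887547 [-0.02570434 -0.50006071  0.02850057]
side 50.08440179247795 286.56035385577775 219.82805543688886 [[0.9982, 0.0239, -0.055, 0.4291], [-0.0595, 0.5129, -0.8564, -1.1524], [0.0077, 0.8581, 0.5134, 0.7823], [0.0, 0.0, 0.0, 1.0]] ['image', 'vfov', 'cx', 'cy', 'world_from_camera']
tin [([264, 155, 281, 188], 0.93), ([276, 166, 294, 202], 0.74)]
inner_lid [([281, 299, 296, 320], 0.48)]
knob [([280, 300, 288, 320], 0.71), ([317, 175, 336, 187], 0.71)]
outer_lid [([175, 326, 230, 377], 0.9), ([212, 295, 247, 326], 0.59)]
collar [([266, 313, 308, 342], 0.86), ([177, 325, 233, 380], 0.69), ([210, 296, 245, 325], 0.58)]
wax_pot [([318, 173, 333, 189], 0.69)]
thread_reel [([353, 270, 364, 290], 0.74), ([269, 312, 305, 341], 0.25)]
masking_tape [([340, 325, 389, 364], 0.59)]
candle_jar [([323, 190, 341, 222], 0.63), ([284, 299, 294, 320], 0.61)]
wall_tap []
top 54.2138978159826 279.6463071317299 204.49831534667211 [[0.007, 0.9972, -0.0745, 0.4161], [-1.0, 0.0069, -0.0009, 0.0031], [-0.0004, 0.0745, 0.9972, 1.4592], [0.0, 0.0, 0.0, 1.0]] ['image', 'vfov', 'cx', 'cy', 'world_from_camera']
tin [([176, 196, 200, 218], 0.89), ([146, 209, 172, 227], 0.65), ([389, 156, 417, 186], 0.64)]
inner_lid []
knob [([384, 216, 390, 221], 0.43)]
outer_lid [([352, 244, 379, 271], 0.97), ([388, 256, 421, 289], 0.83), ([373, 208, 395, 230], 0.59)]
collar [([372, 207, 396, 232], 0.85), ([385, 256, 420, 286], 0.85), ([353, 245, 379, 272], 0.6)]
wax_pot [([158, 150, 176, 169], 0.77)]
thread_reel [([176, 193, 199, 218], 0.42)]
masking_tape [([390, 157, 415, 185], 0.58), ([337, 157, 346, 167], 0.24)]
candle_jar [([228, 148, 253, 175], 0.82), ([177, 193, 199, 217], 0.69)]
wall_tap []
1.1
```

View pics/side0.png

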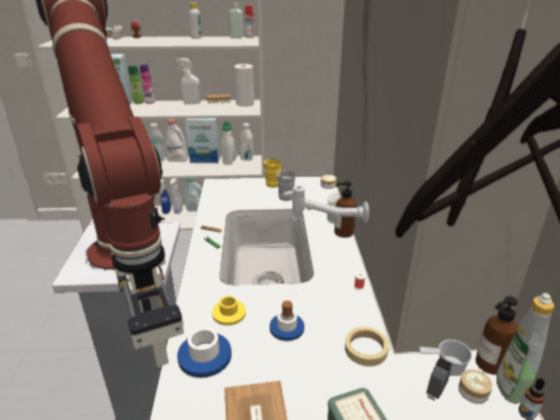

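View pics/top0.png

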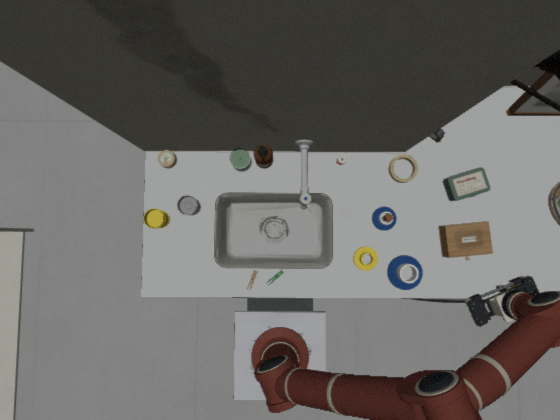

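```bash
python3 - <<'E'
import cv2,numpy as np
a=cv2.imread('pics/top0.png');b=cv2.imread('pics/side0.png')
A=cv2.resize(a[180:300,335:435],None,fx=4,fy=4,interpolation=3)
B=cv2.resize(b[280:385,165:315],None,fx=2.6,fy=2.6,interpolation=3)
C=cv2.resize(a[140:235,135:265],None,fx=3,fy=3,interpolation=3)
im=np.zeros((600,800,3),np.uint8)
im[:480,:400]=A;im[:273,405:795]=B;im[290:290+285,405:795]=C
cv2.imwrite('pics/crop0.png',im)
E
```

```text
(no output)
```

View pics/crop0.png

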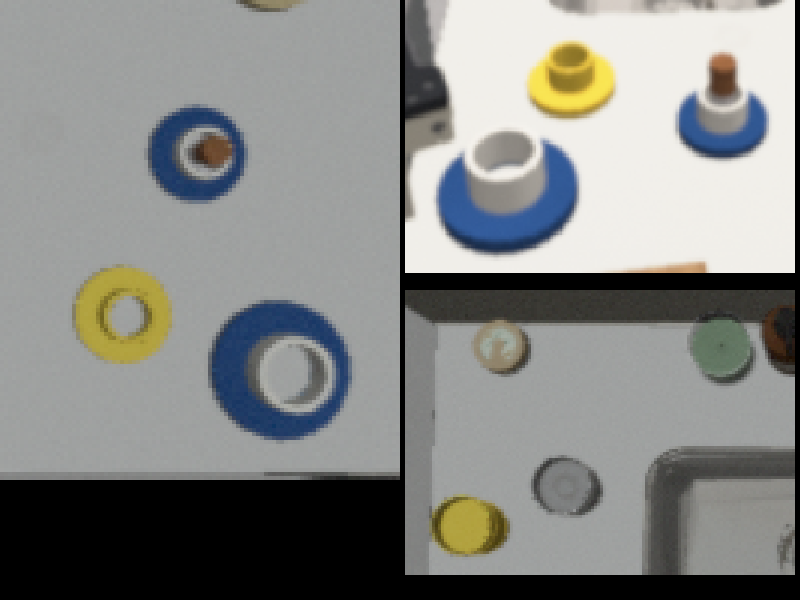

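The things that could be mistaken for the target, in the top view, are these:
- **Lids:** yellow (365,259) is excluded by colour. Big blue (404,272) is the larger one, with no knob. Small blue with the brown knob (384,218) is the target.
- **Tins:** yellow (156,218) is excluded by colour. Grey (188,205) is the target.

The crop confirms both choices: the small blue lid has a white collar with the knob standing through it, and the grey tin is open.

```bash
cat >> h.py <<'E'
def pix2w(d,u,v,z):
    h=d['image'].shape[0]; f=h/2/np.tan(np.radians(d['vfov']/2))
    T=d['world_from_camera']; r=T[:3,:3]@np.array([(u-d['cx'])/f,-(v-d['cy'])/f,-1])
    return T[:3,3]+r*(z-T[2,3])/r[2]
def w2pix(d,p):
    h=d['image'].shape[0]; f=h/2/np.tan(np.radians(d['vfov']/2))
    T=d['world_from_camera']; c=T[:3,:3].T@(np.asarray(p,float)-T[:3,3])
    return np.array([d['cx']+f*c[0]/-c[2], d['cy']-f*c[1]/-c[2]])
def down(yaw):
    c,s=np.cos(np.radians(yaw)),np.sin(np.radians(yaw))
    return np.array([[c,s,0],[s,-c,0],[0,0,-1.]])
E
python3 - <<'E'
from h import *
d=robot.get_image('top')
for n,u,v,z in[('lid plate',384,218.5,.02),('knob',388.5,218,.086),('tin',188,205,.097),('ytin',156,218,.09),('ylid',365,259,.01),('big',404,272,.01),('tape',403,169,.02),('reel',341,161,.04),('jar',240,159,.09)]:print(n,pix2w(d,u,v,z).round(4))
d=robot.get_image('side')
for n,u,v,z in[('lid plate',287,325,.02),('knob',288,304,.086),('tin',286.5,176,.097)]:print(n,pix2w(d,u,v,z).round(4))
for p,yaw in[((.56,-.305,.2),0),((.56,-.305,.2),90),((.56,-.305,.055),0),((.59,.25,.14),0),((.59,.25,.14),90),((.44,-.07,.33),0),((.59,.25,.33),0)]:
    q=robot.solve_ik(p,down(yaw));print(p,yaw,None if q is None else np.round(q))
E
```

```text
lid plate [ 0.4769 -0.362   0.02  ]
knob [ 0.4759 -0.3604  0.086 ]
tin [0.5141 0.3095 0.097 ]
ytin [0.4703 0.4169 0.09  ]
ylid [ 0.3348 -0.2962  0.01  ]
big [ 0.2905 -0.4323  0.01  ]
tape [ 0.6527 -0.4314  0.02  ]
reel [ 0.6761 -0.209   0.04  ]
jar [0.6714 0.1392 0.09  ]
lid plate [ 0.4829 -0.3665  0.02  ]
knob [ 0.4846 -0.3672  0.086 ]
tin [0.5203 0.2929 0.097 ]
(0.56, -0.305, 0.2) 0 [ 25.  33.   3.  83.  -2.  64. -62.]
(0.56, -0.305, 0.2) 90 [ 37.  34. -19.  82.  11.  65.  17.]
(0.56, -0.305, 0.055) 0 [ 24.  42.   4.  92.  -4.  46. -60.]
(0.59, 0.25, 0.14) 0 [ -18.   37.  -12.   86.    8.   58. -122.]
(0.59, 0.25, 0.14) 90 [ -5.  41. -36.  86.  26.  62. -47.]
(0.44, -0.07, 0.33) 0 [ 18.  10. -14.  98.   3.  72. -87.]
(0.59, 0.25, 0.33) 0 [  -9.   32.  -31.   68.   16.   84. -127.]
```

```bash
python3 - <<'E'
from h import *
R=down(45)
robot.goto([.479,-.362,.26],R)
d=snap('wrist','w1.png');print(d['vfov'],d['cx'],d['cy'],d['world_from_camera'].round(4).tolist())
o=robot.get_obs();print(o['clock'],o['tool_pos'],o['joint_pos'],o['force'])
for t in['inner_lid','knob','outer_lid','collar']:
    print(t,[(np.round(b['rect']).astype(int).tolist(),round(b['conf'],2)) for b in robot.boxes_of('wrist',t)])
print(w2pix(d,[.479,-.362,.086]))
E
```

```text
62.18346849440292 278.2579097850462 212.06255267155848 [[0.7043, 0.6845, 0.1882, 0.5285], [-0.7099, 0.6793, 0.1861, -0.3133], [-0.0004, -0.2646, 0.9643, 0.4607], [0.0, 0.0, 0.0, 1.0]]
2.5417 [ 0.47718054 -0.36425571  0.25942013] [ 39.90266163  27.45843249  -7.62400091  83.28792196   3.8420553
  69.56591951 -13.4643571 ] [-1.11932966 -0.35696889 -0.18982034]
inner_lid [([268, 163, 295, 194], 0.56)]
knob [([270, 164, 296, 190], 0.88)]
outer_lid [([139, 179, 210, 245], 0.97), ([178, 262, 266, 311], 0.88), ([248, 142, 312, 208], 0.87)]
collar [([176, 260, 266, 311], 0.76), ([247, 141, 314, 207], 0.72), ([139, 180, 204, 245], 0.68)]
[278.11657631 182.50315061]
```

View pics/w1.png

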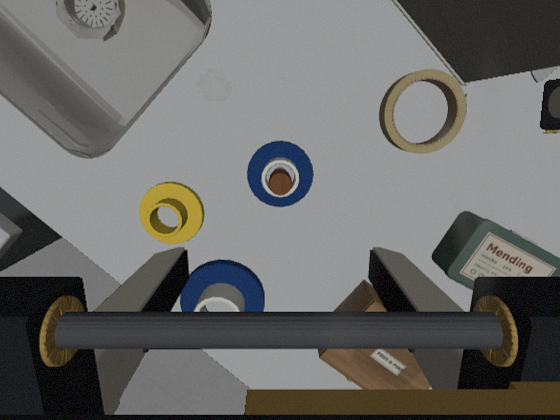

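```bash
cat >> h.py <<'E'
def hsv(d): return cv2.cvtColor(cv2.GaussianBlur(d['image'],(3,3),0),cv2.COLOR_RGB2HSV)
def blob(mask,near,minA=30,r=60):
    n,l,s,c=cv2.connectedComponentsWithStats(mask.astype(np.uint8))
    ok=[i for i in range(1,n) if s[i,4]>=minA and np.hypot(*(c[i]-near))<r]
    i=min(ok,key=lambda i:np.hypot(*(c[i]-near)))
    cs,_=cv2.findContours((l==i).astype(np.uint8),cv2.RETR_EXTERNAL,cv2.CHAIN_APPROX_NONE)
    p=max(cs,key=len); return cv2.fitEllipse(p), s[i]
def lids(d,near,zi):
    H=hsv(d)
    bl=(abs(H[...,0].astype(int)-112)<14)&(H[...,1]>120)
    br=((H[...,0]<16))&(H[...,1]>100)
    e,s=blob(bl,near);print('plate',np.round(e[0],1),np.round(e[1],1),pix2w(d,*e[0],zi+.018).round(4))
    e,s=blob(br,near);print('knob',np.round(e[0],1),np.round(e[1],1),s,pix2w(d,*e[0],zi+.08).round(4))
E
python3 - <<'E'
from h import *
d=robot.get_image('wrist')
lids(d,(280,176),0)
im=cv2.resize(d['image'][130:220,230:330,::-1],None,fx=6,fy=6,interpolation=3);cv2.imwrite('pics/w1c.png',im)
for f in ([.477,-.364,z] for z in (0,.05,.086)): print(w2pix(d,f))
E
```

```text
plate [279.7 174.7] [63.4 63.7] [ 0.4797 -0.364   0.018 ]
knob [279.9 183.1] [21.2 24.2] [269 171  23  25 432] [ 0.4801 -0.3635  0.08  ]
[278.26472095 174.01796073]
[278.24834731 180.62881708]
[278.23399083 186.42524032]
```

View pics/w1c.png

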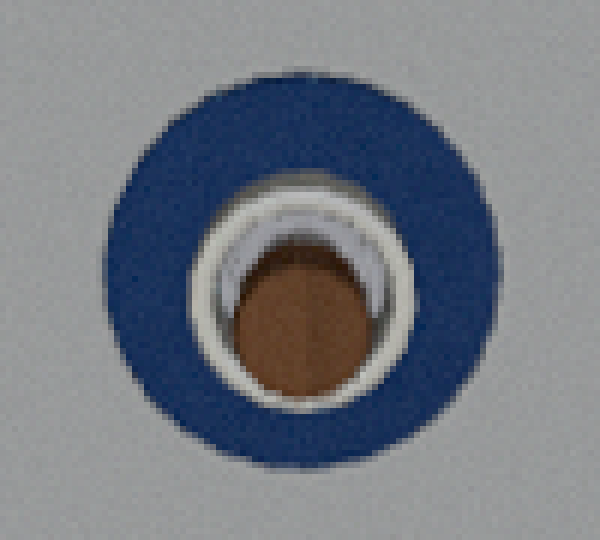

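The crop shows the small blue lid with its plate at (280,175) and the knob at (280,183), so this is the right lid. I'll go down and grasp it.

```bash
python3 - <<'E'
from h import *
R=down(45)
robot.servo_line([.480,-.3635,.12],speed=.15,frame=R)
o=robot.get_obs();print(o['clock'],o['tool_pos'],o['ee_rot'].round(4).tolist())
robot.pause(.3)
o=robot.get_obs();print(o['clock'],o['tool_pos'],o['force'])
d=snap('wrist','w2.png');e=o['tool_pos']-[.480,-.3635,.12]
lids(d,w2pix(d,[.48,-.3635,.05]),0)
E
```

```text
3.875 [ 0.48074533 -0.36394675  0.12096553] [[0.7071, 0.7071, 0.0018], [0.7071, -0.7071, -0.0012], [0.0004, 0.0021, -1.0]]
4.175 [ 0.48028409 -0.36365884  0.12058438] [-0.70215614  0.03840541 -0.63380178]
plate [278.  200.2] [90.4 91.8] [ 0.4801 -0.3636  0.018 ]
knob [277.8 218.9] [33.7 41.1] [ 261  198   35   42 1137] [ 0.4805 -0.3629  0.08  ]
```

View pics/w2.png

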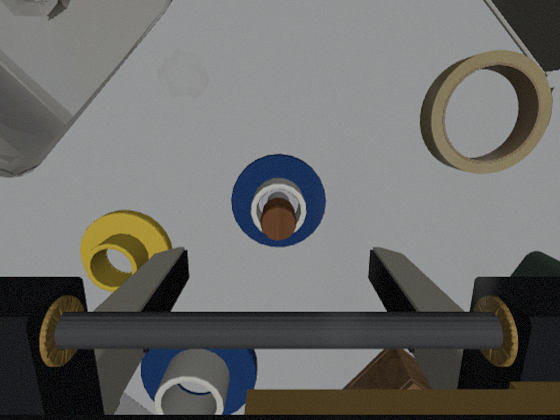

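The knob at (278,219) is centred between the fingers. I'll descend, grip and lift.

```bash
python3 - <<'E'
from h import *
robot.servo_line([.4803,-.3634,.054],speed=.08)
robot.pause(.2)
o=robot.get_obs();print(o['clock'],o['tool_pos'],o['force'])
robot.close_gripper(25)
o=robot.get_obs();print(o['clock'],o['tool_pos'],o['force'],o['finger_gap'])
robot.servo_line([.4803,-.3634,.10],speed=.08)
robot.pause(.2)
o=robot.get_obs();print(o['clock'],o['tool_pos'],o['force'],o['finger_gap'])
d=snap('wrist','w3.png');snap('side','s3.png')
lids(d,w2pix(d,[.48,-.3635,.10]),0.046)
E
```

```text
5.4 [ 0.4806666  -0.36368411  0.05462062] [ 0.66473759 -0.58267163 -0.17684086]
6.85 [ 0.48028802 -0.36339448  0.05400509] [-0.8193164  -0.10994377 -0.34905723] 0.0004841505158858466
7.775 [ 0.4799194  -0.36314296  0.09933624] [1.06236768 0.07176152 0.31556329] 0.0003996878913520916
plate [279.  205.9] [91.3 92. ] [ 0.4885 -0.3551  0.064 ]
knob [278.9 227.2] [36.8 44.3] [ 260  205   38   46 1333] [ 0.4914 -0.3521  0.126 ]
```

View pics/w3.png

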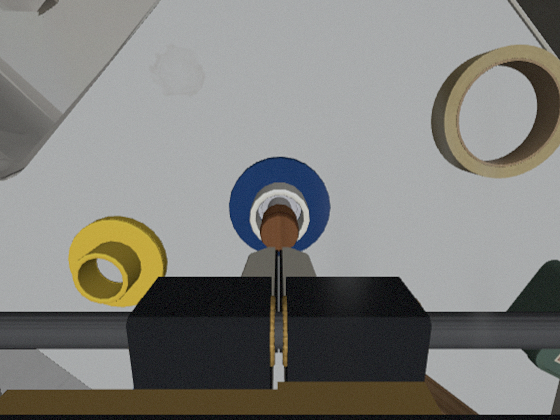

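View pics/s3.png

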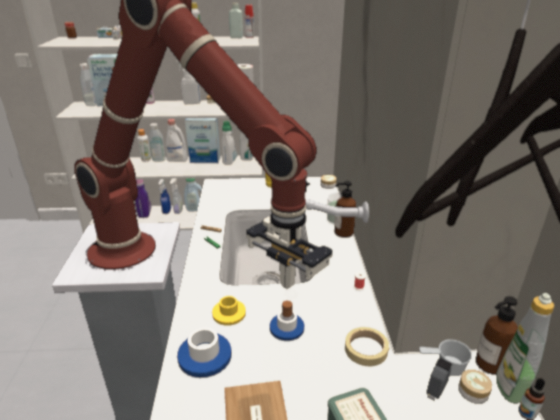

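The gripper closed to a 0 gap, so it missed the knob. In the wrist view the knob is at (279,227), ahead of the finger tips at about (279,252). I'll check where the reported TCP projects.

```bash
python3 - <<'E'
from h import *
o=robot.get_obs();p=o['tool_pos'];print(p,o['ee_rot'].round(3).tolist())
for c in('wrist','side','top'):
    d=snap(c,c+'4.png');q=w2pix(d,p);q2=w2pix(d,p+[0,0,.1]);print(c,q,q2)
    im=d['image'][:,:,::-1].copy()
    print(np.linalg.norm(d['world_from_camera'][:3,3]-p))
    x,y=q.astype(int);x0,y0=max(0,x-80),max(0,y-60)
    im[int(q[1]),int(q[0])]=(0,255,0); im[int(q2[1])%420,int(q2[0])]=(255,255,0)
    cv2.imwrite('pics/'+c+'4c.png',cv2.resize(im[y0:y0+120,x0:x0+160],None,fx=4,fy=4,interpolation=0))
E
```

```text
[ 0.48005732 -0.36324184  0.0995178 ] [[0.707, 0.707, -0.001], [0.707, -0.707, 0.001], [-0.0, -0.001, -1.0]]
wrist [278.4091327  238.74722054] [278.28705407 339.33534542]
0.21370176946164052
side [285.9750815  298.39282661] [286.29950656 263.07533031]
1.0448062760825951
top [390.42742744 216.57703365] [399.17861835 215.10907629]
1.4096048373406072
```

View pics/side4c.png

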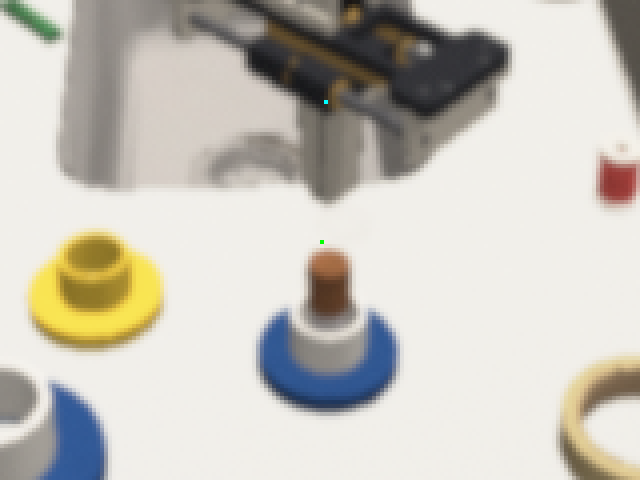

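View pics/top4c.png

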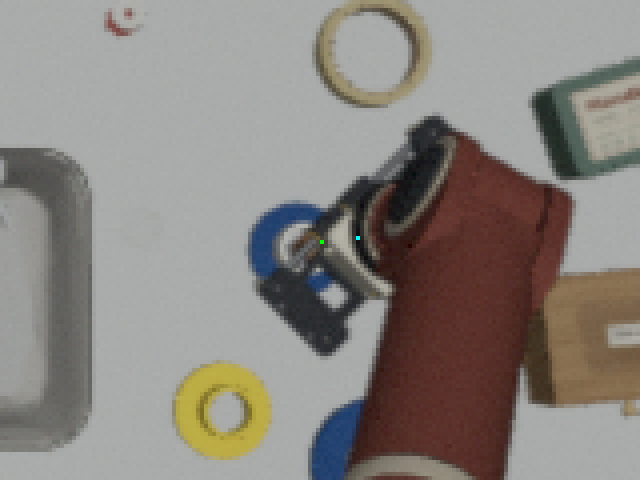

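View pics/wrist4c.png

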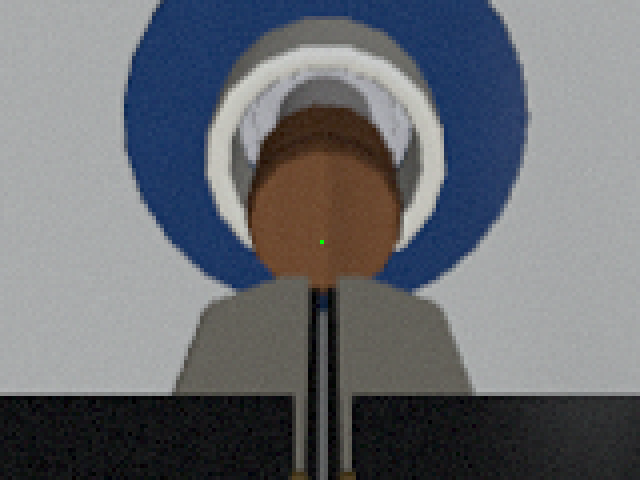

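```bash
python3 - <<'E'
import cv2,numpy as np
a=cv2.imread('pics/top4.png');b=cv2.imread('pics/side4.png')
im=np.hstack([cv2.resize(a[195:245,365:405],None,fx=10,fy=10,interpolation=3),cv2.resize(b[250:300,265:305],None,fx=10,fy=10,interpolation=3)])
cv2.imwrite('pics/crop4.png',im)
E
```

```text
(no output)
```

View pics/crop4.png

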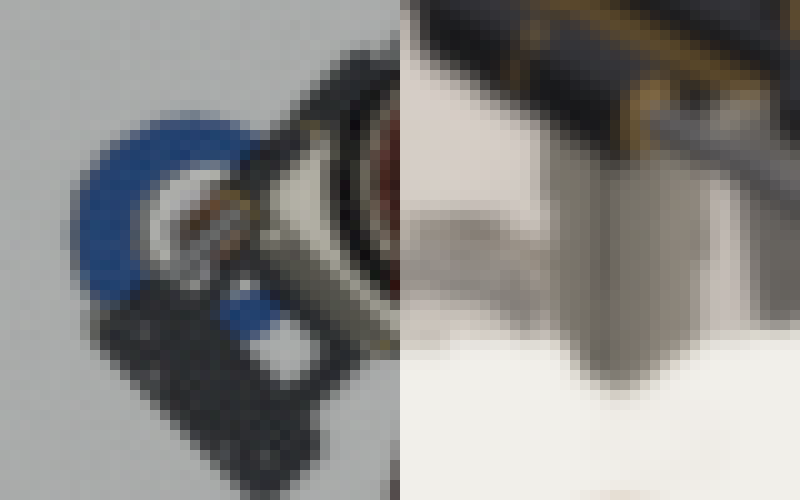

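```bash
python3 - <<'E'
from h import *
p=robot.get_obs()['tool_pos'];s=robot.get_image('side');w=robot.get_image('wrist')
for h in(0,.01,.02,.03,.04,.05):
    print(h,'side corner',w2pix(s,p+[.0071,-.0177,h]),'wrist front',w2pix(w,p+[.0053,.0053,h]),'edgeouter',w2pix(w,p+[.0053+.0124,.0053-.0124,h]))
E
```

```text
0 side corner [289.64589295 303.41443191] wrist front [278.32522524 227.05705574] edgeouter [307.24568342 227.05490722]
0.01 side corner [289.69601048 300.01746599] wrist front [278.32613374 232.31546759] edgeouter [308.63137534 232.31328984]
0.02 side corner [289.74664064 296.58575326] wrist front [278.3271336  238.10276819] edgeouter [310.15644159 238.10056606]
0.03 side corner [289.79779136 293.11875787] wrist front [278.32823936 244.50297592] edgeouter [311.84302329 244.50075631]
0.04 side corner [289.84947069 289.61593288] wrist front [278.32946878 251.61890018] edgeouter [313.71821357 251.61667284]
0.05 side corner [289.90168688 286.07671997] wrist front [278.33084381 259.57770596] edgeouter [315.81552408 259.57548459]
```

Both the side and wrist pictures put the finger ends about 35–40 mm above the reported TCP. That explains the miss: the fingers closed just above the knob's top. I'll open, go lower in steps and check by eye.

```bash
python3 - <<'E'
from h import *
robot.ungrasp()
o=robot.get_obs();print(o['clock'],o['finger_gap'])
robot.servo_line([.480,-.3633,.035],speed=.1)
robot.pause(.15)
o=robot.get_obs();print(o['clock'],o['tool_pos'],o['force'])
w=snap('wrist','w5.png');s=snap('side','s5.png')
im=np.hstack([cv2.resize(w['image'][130:330,150:410,::-1],None,fx=1.5,fy=1.5),cv2.resize(s['image'][235:345,230:345,::-1],None,fx=3.3,fy=2.7272,interpolation=3)])
cv2.imwrite('pics/c5.png',im);print(im.shape)
E
```

```text
9.6 0.09281422793502361
10.55 [ 0.48059191 -0.36371427  0.03589362] [0.28019575 0.13322869 0.48539109]
(300, 770, 3)
```

View pics/c5.png

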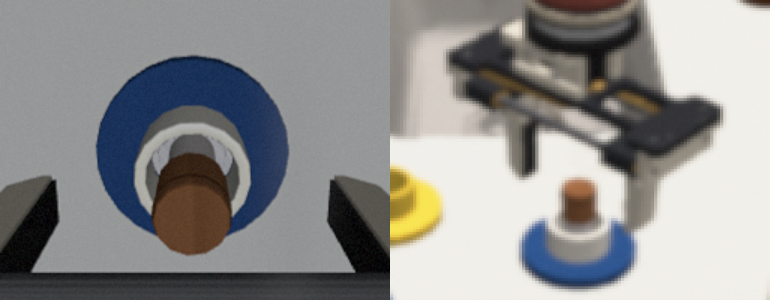

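Fingertips are still around z≈0.07, beside the knob's upper half. I'll go 14 mm lower, then grip and check the gap.

```bash
python3 - <<'E'
from h import *
robot.servo_line([.480,-.3633,.021],speed=.08)
robot.pause(.1)
w=snap('wrist','w6.png');s=snap('side','s6.png')
robot.close_gripper(20)
o=robot.get_obs();print(o['clock'],o['tool_pos'],o['force'],o['finger_gap'])
w2=snap('wrist','w7.png');s=snap('side','s7.png')
im=np.hstack([cv2.resize(w2['image'][130:330,150:410,::-1],None,fx=1.5,fy=1.5),cv2.resize(s['image'][235:345,230:345,::-1],None,fx=3.3,fy=2.7272,interpolation=3)])
cv2.imwrite('pics/c7.png',im)
E
```

```text
12.2333 [ 0.48004646 -0.36330969  0.02098558] [ 0.30073865 -0.33674685 -0.99698019] 0.025092004315305488
```

View pics/c7.png

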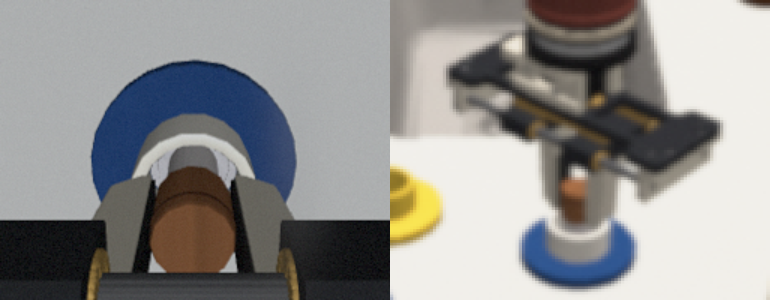

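```bash
python3 - <<'E'
import cv2,numpy as np
a=cv2.imread('pics/w7.png');b=cv2.imread('pics/s7.png')
im=np.hstack([cv2.resize(a[200:320,210:350],None,fx=2.85,fy=2.85*500/342,interpolation=3)[:500,:399],cv2.resize(b[275:325,265:305],None,fx=10,fy=10,interpolation=3)])
im=np.hstack([cv2.resize(a[205:320,212:344],None,fx=3,fy=3,interpolation=3)[:345],cv2.resize(b[285:319,266:306],None,fx=10,fy=10.15,interpolation=3)[:345]])
cv2.imwrite('pics/c7b.png',im)
E
```

```text
(no output)
```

View pics/c7b.png

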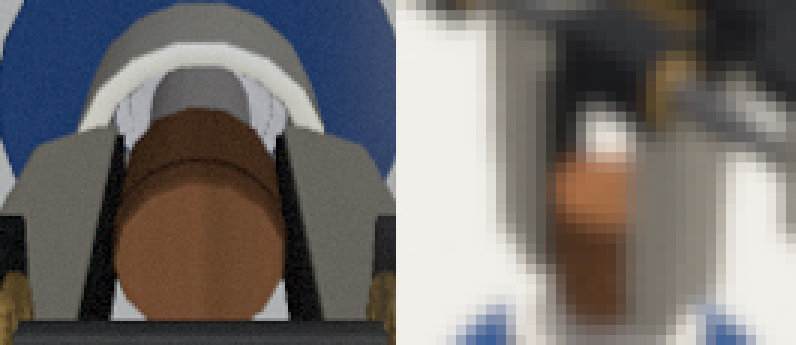

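The gap is 25 mm, so the knob is between the pads. I'll lift a little and check.

```bash
python3 - <<'E'
from h import *
robot.close_gripper(30)
robot.servo_line([.480,-.3633,.08],speed=.06)
robot.pause(.15)
o=robot.get_obs();print(o['clock'],o['tool_pos'],o['force'],o['ft_torque'],o['finger_gap'])
w2=snap('wrist','w8.png');s=snap('side','s8.png')
im=np.hstack([cv2.resize(w2['image'][130:330,150:410,::-1],None,fx=1.5,fy=1.5),cv2.resize(s['image'][235:345,230:345,::-1],None,fx=3.3,fy=2.7272,interpolation=3)])
cv2.imwrite('pics/c8.png',im)
E
```

```text
13.8333 [ 0.47969765 -0.3631191   0.07950054] [ 0.58909622 -0.04074232 -2.22338634] [-0.06378078  0.00794466 -0.00446152] 0.02529876520334067
```

View pics/c8.png

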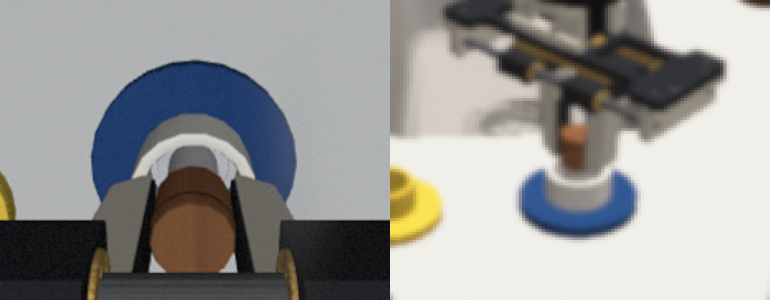

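Lid set lifted: −1.9 N change, level, gap 25 mm. I'll carry it high and in front of the tap to a standoff by the tin.

```bash
python3 - <<'E'
from h import *
R=down(45)
robot.servo_line([.47,-.355,.31],speed=.25)
for p in([.43,-.07,.32],[.45,.245,.30]):
    q=robot.solve_ik(p,R);print(np.round(q,1) if q is not None else None)
robot.goto([.43,-.07,.32],R)
o=robot.get_obs();print(o['clock'],o['tool_pos'],o['finger_gap'])
robot.goto([.45,.245,.30],R)
robot.servo_line([.45,.245,.24],speed=.15)
robot.pause(.2)
o=robot.get_obs();print(o['clock'],o['tool_pos'],o['joint_pos'],o['finger_gap'],o['force'])
snap('wrist','w9.png');snap('side','s9.png')
E
```

```text
[ 19.1   9.3 -15.2 100.6   2.6  70.4 -41.8]
[ -6.2  20.  -35.3  92.2  12.   71.6 -88.7]
16.1167 [ 0.43036116 -0.07173963  0.31974296] 0.024956243465856183
18.075 [0.45077615 0.24536634 0.24121818] [-11.36556604  21.62438314 -27.87875098  98.44782219  11.22697733
  62.54408792 -87.77838398] 0.025471541415336165 [ 0.19453134 -0.2822869  -2.45106529]
```

View pics/w9.png

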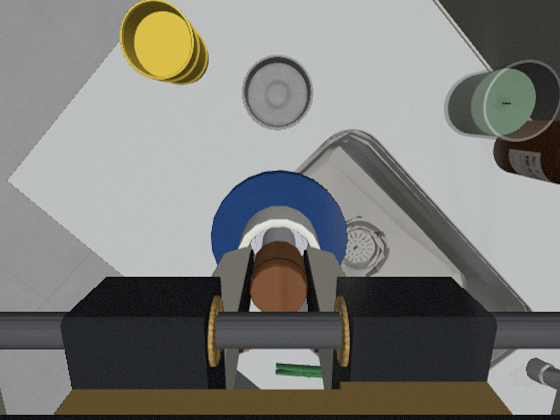

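View pics/s9.png

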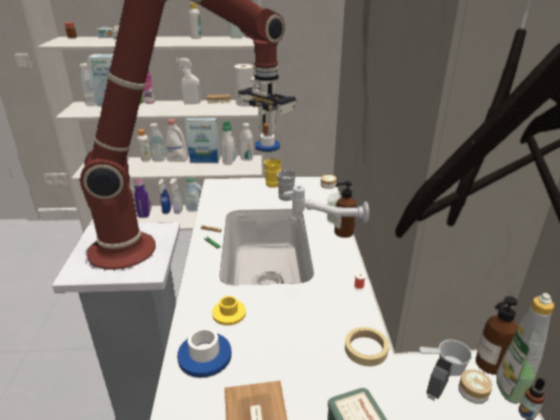

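```bash
cat >> h.py <<'E'
from scipy.optimize import least_squares
def fitcircle(d,pts,r,z,x0):
    # circle of known radius at height z, centre xy fitted to contour pixels
    P=np.array([pix2w(d,u,v,z)[:2] for u,v in pts])
    f=lambda c:np.hypot(*(P-c[:2]).T)-r
    s=least_squares(f,x0,loss='soft_l1',f_scale=.0007)
    g=least_squares(lambda c:np.hypot(*(P-c[:2]).T)-c[2],[*x0,r],loss='soft_l1',f_scale=.0007)
    return s.x,np.std(f(s.x)),g.x
E
python3 - <<'E'
from h import *
d=robot.get_image('wrist');o=robot.get_obs();t=o['tool_pos'];print(t)
img=d['image'];g=cv2.GaussianBlur(cv2.cvtColor(img,cv2.COLOR_RGB2GRAY),(3,3),0).astype(float)
# radial edge search around tin
c=np.array([278.,91.])
out=[];prof=[]
for a in np.radians(np.arange(0,360,4)):
    rr=np.arange(18,46,.5);pp=c+np.outer(rr,[np.cos(a),np.sin(a)])
    v=cv2.remap(g.astype(np.float32),pp[None,:,0].astype(np.float32),pp[None,:,1].astype(np.float32),1)[0]
    prof.append(v)
prof=np.array(prof)
for k in (0,22,45,67): print(k*4,prof[k].round(0).astype(int)[::2].tolist())
im=cv2.resize(img[45:140,230:330,::-1],None,fx=6,fy=6,interpolation=3);cv2.imwrite('pics/w9c.png',im)
H=hsv(d);bl=((abs(H[...,0].astype(int)-112)<14)&(H[...,1]>120)).astype(np.uint8)
n,l,s,cc=cv2.connectedComponentsWithStats(bl);i=1+np.argmax(s[1:,4])
p=max(cv2.findContours((l==i).astype(np.uint8),0,1)[0],key=len)[:,0,:]
hull=cv2.convexHull(p)[:,0,:]
pts=[q for q in p if q[1]<255 and min(np.hypot(*(hull-q).T))<2.5]
for z in(-.001,-.008,-.014):print(z,fitcircle(d,pts,.0425,t[2]+z,t[:2])) 
E
```

```text
[0.45027772 0.24517915 0.24059908]
0 [145, 145, 144, 144, 144, 143, 144, 144, 143, 137, 122, 93, 67, 64, 79, 108, 140, 165, 185, 192, 191, 190, 191, 191, 190, 190, 190, 190]
88 [139, 142, 143, 143, 142, 142, 142, 142, 142, 144, 146, 145, 142, 137, 129, 116, 107, 115, 132, 146, 165, 185, 192, 191, 190, 190, 191, 190]
180 [146, 146, 146, 146, 146, 144, 143, 142, 142, 140, 135, 126, 105, 80, 72, 83, 106, 135, 162, 181, 190, 192, 191, 190, 190, 191, 191, 191]
268 [142, 143, 143, 141, 141, 142, 142, 142, 139, 137, 128, 98, 65, 52, 51, 50, 64, 99, 132, 156, 177, 189, 191, 191, 190, 190, 191, 191]
-0.001 (array([0.44909173, 0.24411524]), np.float64(0.0007882708399519508), array([0.45041218, 0.24536804, 0.04093381]))
-0.008 (array([0.44854005, 0.24350098]), np.float64(0.00038022696487535415), array([0.44867354, 0.24362289, 0.04234734]))
-0.014 (array([0.44816885, 0.24295543]), np.float64(0.000652718655409394), array([0.44718332, 0.24212707, 0.0435589 ]))
```

View pics/w9c.png

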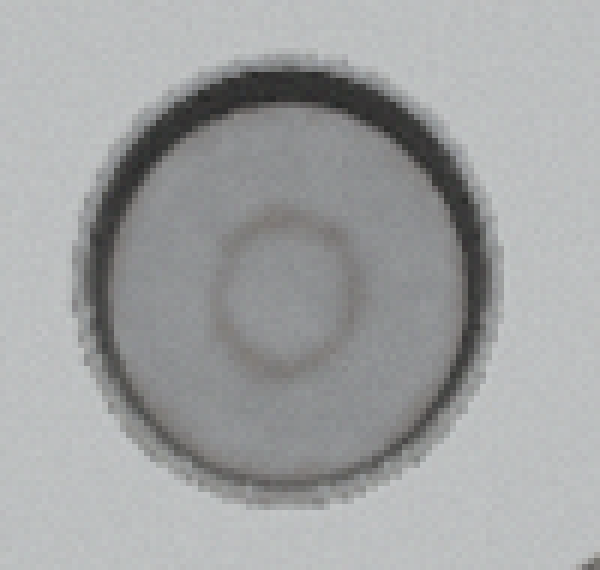

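```bash
cat >> h.py <<'E'
def tinfit(d,c,x0,r0=18,r1=46,lev=165,z=.097):
    g=cv2.GaussianBlur(cv2.cvtColor(d['image'],cv2.COLOR_RGB2GRAY),(3,3),0).astype(np.float32)
    out=[]
    for a in np.radians(np.arange(0,360,4)):
        rr=np.arange(r0,r1,.25);pp=(np.array(c)+np.outer(rr,[np.cos(a),np.sin(a)])).astype(np.float32)
        v=cv2.remap(g,pp[None,:,0],pp[None,:,1],1)[0]
        k=np.where(v<lev)[0]
        if len(k) and k[-1]<len(rr)-3: out.append(pp[k[-1]])
    return fitcircle(d,out,.0335,z,x0),cv2.fitEllipse(np.array(out,np.float32))
E
python3 - <<'E'
from h import *
d=robot.get_image('wrist')
for lev in(130,150,170):print(lev,tinfit(d,(278,91),(.51,.305),lev=lev))
t=robot.get_image('top')
print(w2pix(t,[.514,.309,.097]))
cv2.imwrite('pics/t10.png',cv2.resize(t['image'][150:250,130:250,::-1],None,fx=5,fy=5,interpolation=3))
E
```

```text
130 ((array([0.51671245, 0.31292742]), np.float64(0.00030521326523462987), array([0.51708242, 0.31300222, 0.03180646])), ((277.4968566894531, 90.6402587890625), (68.0103530883789, 71.3902816772461), 178.2415008544922))
150 ((array([0.51661416, 0.31273462]), np.float64(0.0002068320729487667), array([0.51670878, 0.31276695, 0.03267522])), ((277.3924560546875, 91.07080841064453), (69.58385467529297, 73.58982849121094), 178.83804321289062))
170 ((array([0.51652006, 0.3127035 ]), np.float64(0.00019386152353762163), array([0.51651398, 0.31269923, 0.03360114])), ((277.3005065917969, 91.22029113769531), (71.5109634399414, 75.68223571777344), 178.9957733154297))
[188.14379483 205.02278982]
```

View pics/t10.png

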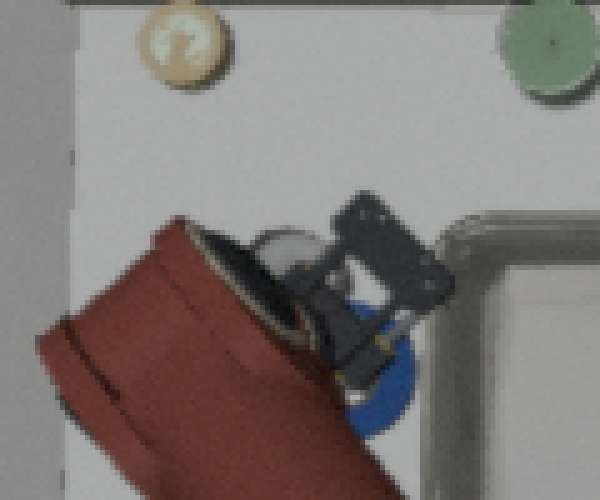

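```bash
python3 - <<'E'
from h import *
d=robot.get_image('wrist');o=robot.get_obs()
def at(fn,tool):
    e=dict(d);e['image']=cv2.imread('pics/'+fn)[:,:,::-1].copy();T=d['world_from_camera'].copy();T[:3,3]+=np.array(tool)-o['tool_pos'];e['world_from_camera']=T;return e
for fn,tool in(('w2.png',[.4803,-.3637,.1206]),('w6.png',[.480,-.3633,.021])):
    e=at(fn,tool);H=hsv(e)
    c=w2pix(e,[.48,-.3635,.086])
    br=(H[...,0]<16)&(H[...,1]>100)
    n,l,s,cc=cv2.connectedComponentsWithStats(br.astype(np.uint8));i=l[int(c[1]),int(c[0])]
    p=max(cv2.findContours((l==i).astype(np.uint8),0,1)[0],key=len)[:,0,:]
    print(fn,c,s[i])
    low=[q for q in p if q[1]>c[1]+1 and q[1]<308]
    print('knob',fitcircle(e,low,.013,.086,(.48,-.3635)))
    # tool-frame components relative
    bl=((abs(H[...,0].astype(int)-112)<14)&(H[...,1]>120)).astype(np.uint8)
    lb=w2pix(e,[.48,-.3635,.02]);n,l,s,cc=cv2.connectedComponentsWithStats(bl)
    i=min(range(1,n),key=lambda i:np.hypot(*(cc[i]-lb))+1e3*(s[i,4]<500))
    p=max(cv2.findContours((l==i).astype(np.uint8),0,1)[0],key=len)[:,0,:]
    hull=cv2.convexHull(p)[:,0,:];pts=[q for q in p if min(np.hypot(*(hull-q).T))<2]
    for z in(.02,.013):print('plate',z,fitcircle(e,pts,.0425,z,(.48,-.3635)))
E
```

```text
w2.png [277.85955852 222.42342029] [ 261  198   35   42 1137]
knob (array([ 0.48067642, -0.36266162]), np.float64(0.0005229484555683484), array([ 0.47950938, -0.36382907,  0.01168154]))
plate 0.02 (array([ 0.47866499, -0.36369391]), np.float64(0.0006910036473001079), array([ 0.47936248, -0.36415529,  0.04123248]))
plate 0.013 (array([ 0.47811935, -0.36529397]), np.float64(0.0003709933408498969), array([ 0.47816868, -0.36534267,  0.0421882 ]))
w6.png [278.82853724 289.60966306] [ 251  242   57   70 3291]
knob (array([ 0.48132589, -0.36202919]), np.float64(0.0004377484756499883), array([ 0.47973743, -0.36363415,  0.01187989]))
plate 0.02 (array([ 0.47922775, -0.36420348]), np.float64(0.0008135388820378583), array([ 0.47954844, -0.36384742,  0.04142964]))
plate 0.013 (array([ 0.47786348, -0.36548273]), np.float64(0.0007653189383173002), array([ 0.47778567, -0.3656234 ,  0.04286299]))
```

```bash
python3 - <<'E'
from h import *
R=down(45)
robot.servo_line([.5165,.3127,.16],speed=.12,frame=R)
robot.servo_line([.5165,.3127,.128],speed=.06)
robot.pause(.3)
o=robot.get_obs();print(o['clock'],o['tool_pos'],o['force'],o['finger_gap'],o['ee_rot'][:,2])
s=snap('side','s11.png');w=snap('wrist','w11.png')
cv2.imwrite('pics/c11.png',cv2.resize(s['image'][130:220,240:340,::-1],None,fx=6,fy=6,interpolation=3))
E
```

```text
20.5417 [0.51666994 0.31282472 0.12831821] [ 0.07136352  0.884826   -2.76833823] 0.025380979205438053 [ 5.61345890e-04  3.20889867e-04 -9.99999791e-01]
```

View pics/c11.png

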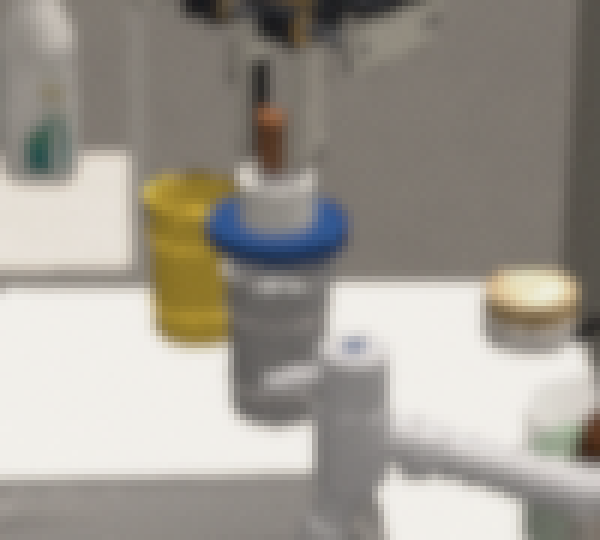

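View pics/w11.png

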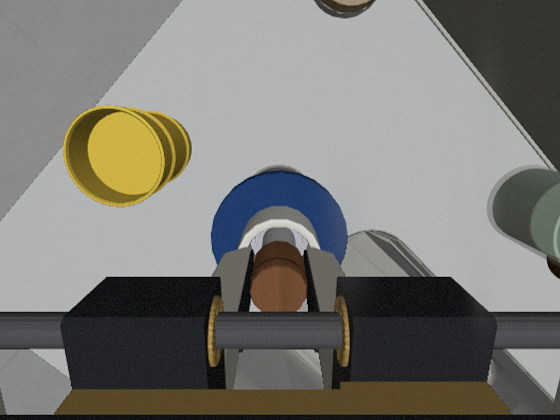

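The lid is level and centred over the tin: in the side crop both are at column ≈278. I'll lower in small force-checked steps.

```bash
python3 - <<'E'
from h import *
f0=robot.get_obs()['force']
for z in list(np.arange(.124,.097,-.003)):
    robot.servo_line([.5165,.3127,z],speed=.04)
    o=robot.get_obs();df=o['force']-f0
    print(round(z,4),o['tool_pos'].round(4),df.round(1),o['ft_torque'].round(2),round(o['clock'],2))
    if np.linalg.norm(df)>4:break
snap('side','s12.png')
E
```

```text
0.124 [0.5162 0.3124 0.1236] [0.8 0.9 0.5] [0.01 0.02 0.03] 20.89
0.121 [0.5163 0.3125 0.1207] [-0.2  0.6 -0.5] [-0.07 -0.03 -0.03] 21.14
0.118 [0.5164 0.3126 0.1177] [-0.2  0.2 -0. ] [-0.03  0.    0.  ] 21.39
0.115 [0.5163 0.3125 0.1147] [ 0.3 -0.1  0. ] [ 0.04 -0.07 -0.02] 21.64
0.112 [0.5163 0.3125 0.1117] [0.7 0.4 0. ] [ 0.   -0.04  0.06] 21.89
0.109 [0.5163 0.3126 0.1087] [ 0.4  1.1 -0.9] [-0.01  0.03  0.04] 22.14
0.106 [0.5164 0.3126 0.1058] [-0.3  0.3 -0.7] [-0.03 -0.03 -0.04] 22.39
0.103 [0.517  0.3132 0.1053] [-2.  -1.1  9.1] [-0.42  0.56 -0.02] 22.64
```

Seat contact came at tool z 0.1055, and fully home was predicted at 0.106, so the plug is home. I'll release the knob and move down to collar height with the fingers open.

```bash
python3 - <<'E'
from h import *
robot.servo_line([.5165,.3127,.1053],speed=.04)
o=robot.get_obs();print(o['force'],o['tool_pos'])
robot.ungrasp()
robot.pause(.1)
o=robot.get_obs();f0=o['force'];print(o['clock'],f0,o['finger_gap'],o['tool_pos'])
w=snap('wrist','w13.png');s=snap('side','s13.png')
im=np.hstack([cv2.resize(w['image'][120:320,150:410,::-1],None,fx=1.6,fy=1.6),cv2.resize(s['image'][140:220,245:340,::-1],None,fx=4,fy=4,interpolation=3)])
cv2.imwrite('pics/c13.png',im)
E
```

```text
[0.95530318 0.30416245 0.670551  ] [0.51674093 0.31285038 0.10540192]
24.2083 [-0.65664225  0.13158793 -0.37590626] 0.0929874787544101 [0.51648321 0.3126837  0.10529047]
```

View pics/c13.png

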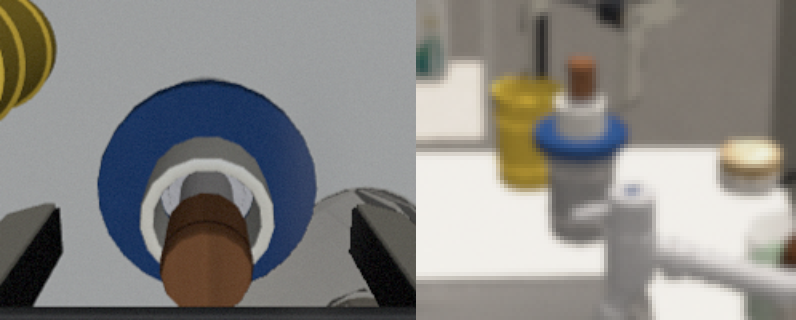

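Both lids sit level and seated on the tin. The collar (column 206 in the crop) is centred between the fingertips at 60 and 352. I'll lower to the collar now.

```bash
python3 - <<'E'
from h import *
f0=robot.get_obs()['force']
for z in (.09,.080,.0765):
    robot.servo_line([.5160,.3122,z],speed=.06)
    o=robot.get_obs();print(z,o['tool_pos'].round(4),(o['force']-f0).round(1),o['clock'])
    if abs((o['force']-f0)[2])>4:print('CONTACT');break
w=snap('wrist','w14.png');s=snap('side','s14.png')
im=np.hstack([cv2.resize(w['image'][120:320,150:410,::-1],None,fx=1.6,fy=1.6),cv2.resize(s['image'][140:220,245:340,::-1],None,fx=4,fy=4,interpolation=3)])
cv2.imwrite('pics/c14.png',im)
E
```

```text
0.09 [0.5156 0.3119 0.0893] [ 0.6 -2.1  0.2] 24.7167
0.08 [0.5157 0.3119 0.0794] [ 0.4 -1.4  0.1] 25.0333
0.0765 [0.5159 0.3121 0.0763] [-0.8 -1.2 -0.1] 25.2833
```

View pics/c14.png

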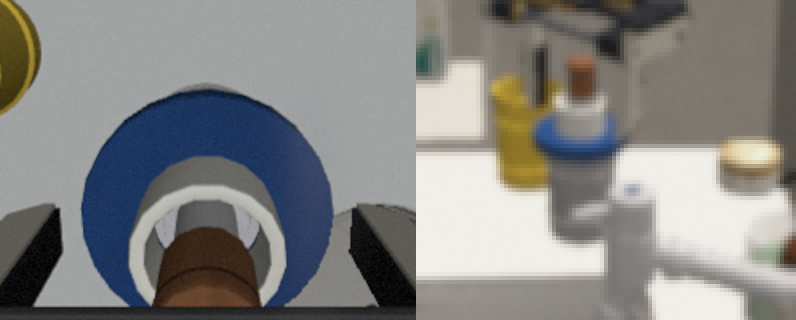

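The fingertips straddle the lower part of the collar without contact. I'll close and do a small test lift.

```bash
python3 - <<'E'
from h import *
f0=robot.get_obs()['force']
robot.close_gripper(25)
o=robot.get_obs();print(o['clock'],o['finger_gap'],(o['force']-f0).round(1),o['tool_pos'])
w=snap('wrist','w15.png');s0=snap('side','s15.png')
robot.servo_line([.5160,.3122,.0915],speed=.04)
robot.pause(.1)
o=robot.get_obs();print(o['clock'],o['finger_gap'],(o['force']-f0).round(1),o['tool_pos'])
s=snap('side','s16.png')
im=np.hstack([cv2.resize(x['image'][140:220,245:340,::-1],None,fx=4,fy=4,interpolation=3) for x in(s0,s)])
cv2.imwrite('pics/c16.png',im)
E
```

```text
26.1917 0.04595803467306669 [-1.3 -0.8 -0.9] [0.51611157 0.31209409 0.07650379]
26.9167 0.04583663048821351 [-1.9 -0.6 -1.9] [0.51584464 0.3119951  0.09136467]
```

View pics/c16.png

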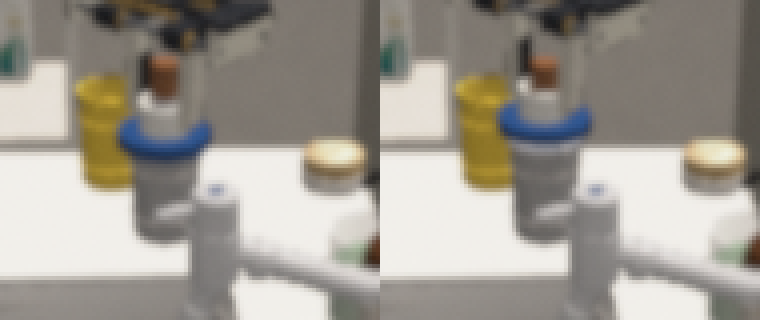

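View pics/w15.png

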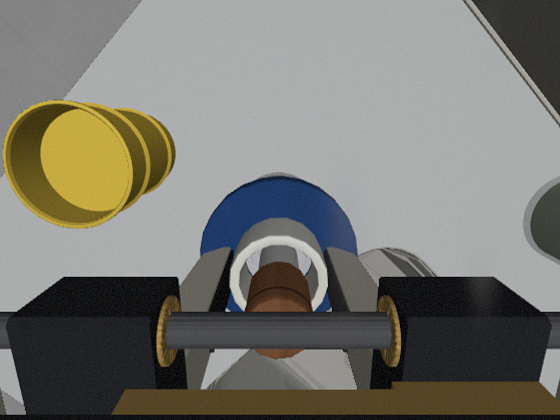

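The gap is 46 mm. The outer lid rises alone: the knob has stayed in place and the flange shows under the lid. I'll lift the rest, to 10 cm.

```bash
python3 - <<'E'
from h import *
robot.servo_line([.5160,.3122,.1775],speed=.05)
robot.pause(.4)
o=robot.get_obs();print(o['clock'],o['finger_gap'],o['force'].round(1),o['tool_pos'],o['ee_rot'][:,2])
s=snap('side','s17.png');w=snap('wrist','w17.png');t=snap('top','t17.png')
im=np.hstack([cv2.resize(s['image'][100:220,235:345,::-1],None,fx=3.3,fy=3.3,interpolation=3),cv2.resize(w['image'][120:330,130:430,::-1],(430,396))])
cv2.imwrite('pics/c17.png',im)
E
```

```text
29.2333 0.04624196289497919 [-0.3 -0.3 -0.7] [0.51598824 0.31220318 0.17747289] [-4.02222432e-05  1.29197266e-05 -9.99999999e-01]
```

View pics/c17.png

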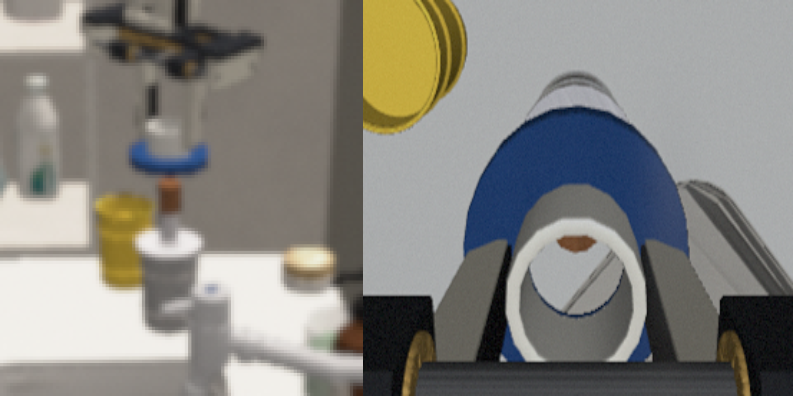

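View pics/t17.png

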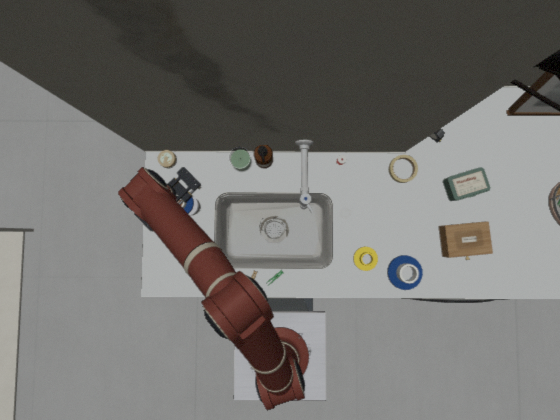

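The outer lid is held level above the knob. The inner lid's flange sits flat on the tin's rim, and the other things are where they were.

```bash
python3 - <<'E'
from h import *
robot.hand_in()
print('ok')
E
```

```text
the job is handed in; nothing more can be done
ok
```

The job is done and handed in at about 29 s. I picked up the nested lids by the knob, set both on the grey tin and let go. Then I took the blue outer lid by its collar and lifted it 10 cm straight up; the arm is still holding it there.

- **Seating:** lowering in force-checked steps met contact at tool z 0.1055, against 0.106 expected for fully home. The peak was about 9 N.
- **Last checks:** collar gap was 46 mm. The side and wrist pictures show the outer lid level above the tin and the inner lid flat and closed on the rim. The tin and the other things look unmoved.
- **One miss:** the first grasp closed on nothing, just above the knob, without moving anything. The pictures showed the finger ends about 36 mm above the reported tool position. I allowed for this from then on and did not find the cause.
- **Disagreement:** my rough first estimates of the tin's position from the top and side cameras differed by about 16 mm. I used the wrist camera's fit of the rim instead, and the plug went in without touching the sides.

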